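# Free the seized wing pin of a lamp bracket

## Task

The wing-headed hinge pin is rusted fast in the square brass knuckle of one lamp bracket. While pulling upwards, twist it by its wing about 25 degrees anticlockwise (seen from above) from where it sits and then about 25 degrees clockwise past where it started, so that it has crept some 10 mm up the bore by the end of the clockwise twist but is still in it. Then draw it right out and lower it into the open rectangular metal tray, letting go only close to the tray's floor.

Things in the scene. Friction and masses are not known exactly. Their poses are not given: they have to be found in the camera images.
- pin: Steel hinge pin with a wing head, 79 mm long, 60 to 130 g. Shank 14 mm wide, 36 mm long; flange 22 mm wide, 5 mm thick; then an upright flat wing 44 mm wide (pin's x), 10 mm thick (y), 41 to 79 mm above the foot. Origin: centre of the foot; z up to the wing. Starts upright in the bore, flange on the knuckle, wing along the bracket's x within 4 deg. Grip the wing's flat faces from above, 64 mm over the foot.
- wing_end (a point): Point in the wing, 20 mm from the pin's axis along the pin's +x, 60 mm above its foot. How the pin behaves: rust grips the shank, a straight pull takes about 14 to 22 N, a twist about 0.1 N m (hold the wing firmly, some 80 N), until the foot has risen some 20 to 28 mm; it stays where it is left. It is out of the bore when it has risen 36 mm.
- bracket: Fixed lamp bracket: dark steel plate 130 x 70 x 8 mm, on it a square brass knuckle 44 x 44 mm, top at 52 mm, with the upright bore (15 mm) at its centre, the pin's foot 16 mm above the bench. Arm along +x to a candle cup 115 mm out, 44 mm wide, 78 mm high. Origin: on the bench, on the bore's axis; x away from the robot within 20 deg. A like bracket with a domed round knob is not part of the job.
- tray: Fixed open rectangular aluminium tray, 180 mm (x) by 140 mm (y) by 25 mm high, walls and floor about 4 mm thick, empty. Origin: centre of its underside on the bench. The pin may stand, lean or lie in it.
Not all that is in view belongs to the job. Of the things shaped like the pin, the steel one is meant.

How it is judged:
By the outcome, as a careful person would: the job done as asked, in the order asked, and still so for the second after the job is handed in, with the robot touching nothing.
It also fails if it takes over 51 s, if anything falls off the work surface, if the arm or the gripper's body presses on something with over 40 N, if the wrist force passes 120 N, or if a joint passes its speed limit or range.

## Robot

A 6-joint arm with a two-finger parallel gripper is mounted at the origin on the work surface. World frame = base frame: x ahead of the robot, y to its left, z up, the work surface at z = 0. Lengths are in m, angles in rad, forces in N, time in s.
With the tool pointing down it reaches from about 0.275 to 0.825 m from the base axis. Payload 4.9 kg.
Tool frame: the origin (TCP) lies on the centre line of the jaws, within the pads' length; the fingertips stand 8 mm ahead of it and the grasp point (between the pads) lies 11 mm behind it; x points along the fingers, y is the direction in which the jaws open and shut, and the axes are right-handed (so a half turn about x gives the same grasp; the last joint's range is limited). The gripper opens to 85 mm and grips with 20 to 120 N. Pads are 22 mm wide; open, the fingers measure 114 mm over their backs; the gripper's body (76 mm by 85 mm) begins 54 mm behind the grasp point. The pads swing forward as they close: fully open they stand 13 mm farther back than shut.
Start: joints at [-1.397, 0.326, -0.193, 1.052, 0, 1.437], TCP at [0.167, -0.524, 0.239] pointing down, gripper open.
Joint ranges: [-2.65, 2.65], [-0.97, 1.79], [-1.3, 1.35], [-1.93, 2.1], [-1.47, 1.37], [-3.14, 3.14]. Speed limits (rad/s): [2.57, 2.57, 3.14, 3.14, 3.14, 3.14].

## Interface

Orientations are given as a unit quaternion [w, x, y, z].
In Python, from workcell import * gives the robot as it stands.
- The arm moves only by the tool step_arm, never from a script. Its argument "moves" is a list of rows, each a list of 3 entries, a list of its own where there are three numbers: the turn, a rotation vector about the tool's x, y, z in degrees, then the shift along the tool's x, y, z in cm, then the finger opening in cm, from 0 to 8.54. A call has 1 to 20 rows; each row is the pose to reach, as a shift and turn from the pose commanded when the call began, along the tool's axes at that moment; what a row does not reach only later rows make up. A row lasts 1/12 s, in which the tool goes at most 41.7 mm and 7.16 degrees, less where a joint would pass 70% of its speed; a pose out of reach is approached as far as the arm can. A call with a gripper value outside its range is refused whole. The fingers move at their own pace and stop on an object; the grip force is fixed at half the most. Time passes only in rows, so rows that repeat a pose let the fingers close. It gives the time, the measured TCP pose, the force and the opening at its end, in the units of the state.
- get_obs(): the state, without advancing time (a new reading comes with each control period).
- snapshot(name): name is "scene" or "top" or "wrist"; returns a dict with "image" (384x512x3 uint8, blue, green, red), "camera_matrix" (3x3 intrinsics, pixels), "position" and "attitude" of the camera in the world; the wrist camera has in their place "T_tool_cam" (4x4, takes a point from camera to tool coordinates, whose origin is the TCP and whose axes are the tool frame's). Camera axes: x right, y up, looking along -z (the intrinsics and any distortion apply to the point x, -y, -z); pixel columns grow to the right and rows downward; lengths in m; the calibration is good to about 2 mm. A picture is of the moment at which its call begins: read the wrist's pose just before it. There is no depth.
- sign_off(): hands the job in, once; it reports no verdict.
The state is a dict: "time_s": time; "joint_positions": joint angles; "qvel": joint speeds; "effort": joint torques, N m; "eef_pos": TCP position; "tool_rot": TCP orientation; "contact_force": force on the tool from outside, world axes, zero at the start; "moment": the same for the moment, N m; "width": finger opening in m.
Only numpy, scipy, OpenCV 4.12 (cv2) and the standard library are available. Lean on these libraries where they do the work, as an engineer would, in place of code of your own. Each camera call takes 0.05 s, during which the arm holds its last target. There are 200 camera calls.

## Working session

There is one attempt and no reset: what is moved stays moved. The work goes in short steps, Python scripts to look and compute and a tool call to move; the robot and the scene stay as the last step left them, time stands still between calls to the robot, and variables do not carry over. Pictures are saved under pics/ and viewed, about 8 in all and at most 12, crops included, and the job is handed in when it is done.

Besides the shell and the picture viewer there is one more tool, called after "Request:" as a command line: name --argument value ..., lists and objects as JSON in quotes. step_arm: Moves the arm, as the interface text tells. Its arguments: {"type":"object","properties":{"moves":{"type":"array","items":{"type":"array"}}},"required":["moves"]}

```bash
mkdir -p pics; cat > h.py <<'E'
from workcell import *
import numpy as np, cv2
from scipy.spatial.transform import Rotation as R
def rot(q): return R.from_quat(np.roll(q,-1))
def cam(name):
    o=get_obs(); s=snapshot(name)
    if "T_tool_cam" in s:
        T=np.eye(4); T[:3,:3]=rot(o["tool_rot"]).as_matrix(); T[:3,3]=o["eef_pos"]
        T=T@np.array(s["T_tool_cam"])
    else:
        T=np.eye(4); a=np.array(s["attitude"]); T[:3,:3]=a if a.shape==(3,3) else rot(a).as_matrix(); T[:3,3]=s["position"]
    return s,T
def ray(s,T,uv,z):
    k=np.array(s["camera_matrix"]); d=np.linalg.inv(k)@[uv[0],uv[1],1]; d=T[:3,:3]@[d[0],-d[1],-d[2]]
    return T[:3,3]+d*(z-T[2,3])/d[2]
def proj(s,T,p):
    q=T[:3,:3].T@(np.array(p)-T[:3,3]); k=np.array(s["camera_matrix"]); v=k@[q[0],-q[1],-q[2]]; return v[:2]/v[2]
E
python3 - <<'E'
from h import *
o=get_obs();print(o)
for n in("top","scene"):
    s,T=cam(n); print(n,{k:v for k,v in s.items() if k!="image"})
    cv2.imwrite(f"pics/{n}0.png",s["image"])
E
```

```text
{'time_s': 0.0, 'joint_positions': array([-1.39720948e+00,  3.26944744e-01, -1.93602088e-01,  1.05200975e+00,
        2.18740692e-06,  1.43661570e+00]), 'qvel': array([ 1.20857921e-03, -8.58430507e-05, -1.15724606e-03, -1.12081455e-03,
       -3.61069320e-04,  7.10996636e-04]), 'effort': array([ 9.86735649e-04, -4.43399298e+01,  2.62436414e+01,  1.54661830e-02,
        1.00468289e-04, -3.68377755e-06]), 'eef_pos': array([ 0.16653276, -0.52357158,  0.23849446]), 'tool_rot': array([-0.10776101, -0.69873931, -0.10900549,  0.69876229]), 'contact_force': array([-0.05804172,  0.13763694,  0.14510923]), 'moment': array([-0.02330502,  0.00244575,  0.02107569]), 'width': 0.08544981338779244}
top {'camera_matrix': array([[494.26188926,   0.        , 255.42005267],
       [  0.        , 494.26188926, 189.60137125],
       [  0.        ,   0.        ,   1.        ]]), 'position': array([0.35687825, 0.0208765 , 1.03167809]), 'attitude': array([ 0.75213608,  0.07527115, -0.06818982, -0.65113418])}
scene {'camera_matrix': array([[476.24791737,   0.        , 247.67944279],
       [  0.        , 476.24791737, 190.94009656],
       [  0.        ,   0.        ,   1.        ]]), 'position': array([0.96182115, 0.43709583, 0.79324591]), 'attitude': array([0.38203154, 0.12667195, 0.30426146, 0.86338351])}
```

View pics/top0.png

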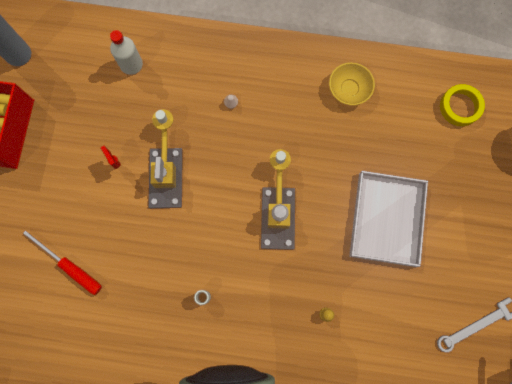

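View pics/scene0.png

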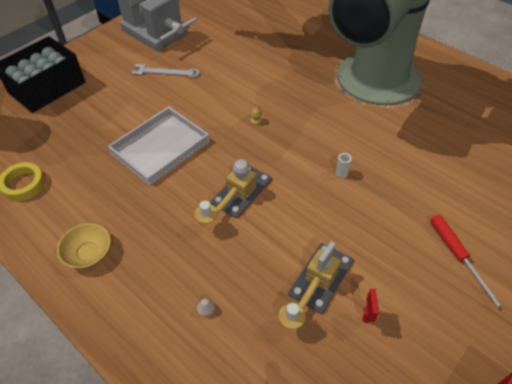

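The top view shows the steel wing pin in the left bracket (~162,170) with its cup at (163,119). The round-knob bracket is at (280,212), the red look-alike at (110,157) and the tray at (390,220).

```bash
python3 - <<'E'
from h import *
s,T=cam("top")
for n,uv,z in [("wing",(159,168),.095),("cup",(163,119),.078),("knuckle",(162,175),.052)]+[("tray",c,.025) for c in((362,172),(428,180),(418,267),(353,258))]+[("plate",c,.008) for c in((149,150),(182,150),(181,207),(149,207))]+[("knob",(280,212),.08),("decoy",(110,157),.02)]:
    print(n,ray(s,T,uv,z).round(4))
im=s["image"][100:230,90:240]
a=cv2.resize(im,None,fx=4,fy=4,interpolation=cv2.INTER_CUBIC); cv2.imwrite("pics/topc.png",a)
w=snapshot("wrist"); print(np.array(w["T_tool_cam"]).round(3),w["camera_matrix"])
E
```

```text
wing [0.5643 0.2365 0.095 ]
cup [0.67  0.251 0.078]
knuckle [0.5603 0.2377 0.052 ]
tray [ 0.6325 -0.1698  0.025 ]
tray [ 0.6352 -0.3083  0.025 ]
tray [ 0.4524 -0.3014  0.025 ]
tray [ 0.4516 -0.1696  0.025 ]
plate [0.6197 0.285  0.008 ]
plate [0.6299 0.2149 0.008 ]
plate [0.5072 0.1956 0.008 ]
plate [0.4976 0.262  0.008 ]
knob [ 0.5146 -0.0091  0.08  ]
decoy [0.5896 0.3607 0.02  ]
[[-0.001  0.32  -0.947 -0.133]
 [ 1.    -0.001 -0.001  0.001]
 [-0.001 -0.947 -0.32  -0.082]
 [ 0.     0.     0.     1.   ]] [[297.75182904   0.         250.26027144]
 [  0.         297.75182904 195.79943412]
 [  0.           0.           1.        ]]
```

View pics/topc.png

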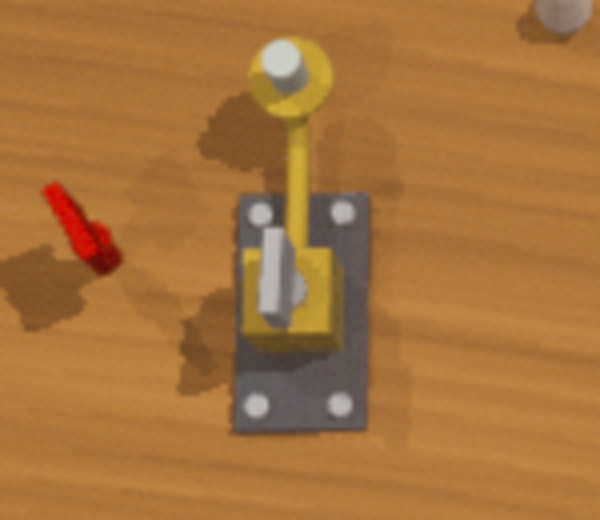

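```bash
cat >> h.py <<'E'
def down(yaw):  # tool x down, tool y at world heading yaw (deg)
    a=np.radians(yaw); x=np.array([0,0,-1.]); y=np.array([np.cos(a),np.sin(a),0]); return R.from_matrix(np.c_[x,y,np.cross(x,y)])
def rel(pos,yaw,o=None):
    o=o or get_obs(); r=rot(o["tool_rot"])
    print("turn",np.degrees((r.inv()*down(yaw)).as_rotvec()).round(2),"shift cm",(r.inv().apply(np.array(pos)-o["eef_pos"])*100).round(2))
def st():
    o=get_obs(); r=rot(o["tool_rot"]).as_matrix()
    print("t",round(o["time_s"],2),"pos",np.array(o["eef_pos"]).round(4),"yaw_y",np.degrees(np.arctan2(r[1,1],r[0,1])).round(2),"xdir",r[:,0].round(3),"F",np.array(o["contact_force"]).round(1),"M",np.array(o["moment"]).round(2),"w",round(o["width"],4),"q",np.array(o["joint_positions"]).round(3)); return o
E
python3 - <<'E'
from h import *
st()
for y in(98,-82): rel([.53,.235,.21],y)
E
```

```text
t 0.2 pos [ 0.1666 -0.5238  0.2388] yaw_y -72.37 xdir [-0.     0.001 -1.   ] F [ 0.3 -0.3 -0.6] M [-0.    0.02 -0.03] w 0.0857 q [-1.397  0.327 -0.193  1.052  0.     1.437]
turn [-1.7037e+02 -9.0000e-02 -0.0000e+00] shift cm [  2.95 -61.3  -57.62]
turn [ 9.63 -0.    0.06] shift cm [  2.95 -61.3  -57.62]
```

Request:
step_arm --moves '[[[-170.4,0,0],[2.9,-60.5,-61.0],7.0],[[-170.4,0,0],[2.9,-60.5,-61.0],7.0],[[-170.4,0,0],[2.9,-60.5,-61.0],7.0],[[-170.4,0,0],[2.9,-60.5,-61.0],7.0],[[-170.4,0,0],[2.9,-60.5,-61.0],7.0],[[-170.4,0,0],[2.9,-60.5,-61.0],7.0],[[-170.4,0,0],[2.9,-60.5,-61.0],7.0],[[-170.4,0,0],[2.9,-60.5,-61.0],7.0],[[-170.4,0,0],[2.9,-60.5,-61.0],7.0],[[-170.4,0,0],[2.9,-60.5,-61.0],7.0],[[-170.4,0,0],[2.9,-60.5,-61.0],7.0],[[-170.4,0,0],[2.9,-60.5,-61.0],7.0],[[-170.4,0,0],[2.9,-60.5,-61.0],7.0],[[-170.4,0,0],[2.9,-60.5,-61.0],7.0],[[-170.4,0,0],[2.9,-60.5,-61.0],7.0],[[-170.4,0,0],[2.9,-60.5,-61.0],7.0],[[-170.4,0,0],[2.9,-60.5,-61.0],7.0],[[-170.4,0,0],[2.9,-60.5,-61.0],7.0],[[-170.4,0,0],[2.9,-60.5,-61.0],7.0],[[-170.4,0,0],[2.9,-60.5,-61.0],7.0]]'

```text
time_s: 1.87
eef_pos: [0.5529, 0.2161, 0.2109]
tool_rot: [0.698, 0.115, 0.698, -0.115]
contact_force: [0.3, -0.4, 0.3]
width: 0.0703
```

```bash
python3 - <<'E'
from h import *
st()
rel([.565,.238,.21],98)
E
```

```text
t 1.87 pos [0.5529 0.2161 0.2109] yaw_y 71.26 xdir [-0. -0. -1.] F [ 0.3 -0.4  0.3] M [ 0.01 -0.12 -0.  ] w 0.0703 q [ 0.248  0.426 -0.118  1.027 -0.     0.575]
turn [-2.674e+01 -1.000e-02  1.000e-02] shift cm [0.09 2.46 0.44]
```

Request:
step_arm --moves '[[[-27,0,0],[0,2.2,0.4],7.0],[[-27,0,0],[0,2.2,0.4],7.0],[[-27,0,0],[0,2.2,0.4],7.0],[[-27,0,0],[0,2.2,0.4],7.0],[[-27,0,0],[0,2.2,0.4],7.0],[[-27,0,0],[0,2.2,0.4],7.0],[[-27,0,0],[0,2.2,0.4],7.0]]'

```text
time_s: 2.45
eef_pos: [0.5634, 0.2333, 0.2111]
tool_rot: [0.705, -0.048, 0.706, 0.048]
contact_force: [-0.7, -0.4, -0.1]
width: 0.0702
```

```bash
python3 - <<'E'
from h import *
st()
s,T=cam("wrist"); np.savez("w1.npz",T=T,K=s["camera_matrix"])
b=(.5645,.2388); yaw=np.radians(8.5)
print("pred top of wing",proj(s,T,[*b,.095]),proj(s,T,[*b,.052]))
im=s["image"]; cv2.imwrite("pics/w1.png",im)
u,v=proj(s,T,[*b,.08]).astype(int); np.save("o.npy",[u-75,v-75]); cv2.imwrite("pics/w1c.png",cv2.resize(im[v-75:v+75,u-75:u+75],None,fx=4,fy=4,interpolation=cv2.INTER_CUBIC)); print(u-75,v-75)
E
```

```text
t 2.45 pos [0.5634 0.2333 0.2111] yaw_y 97.74 xdir [-0. -0. -1.] F [-0.7 -0.4 -0.1] M [ 0.01 -0.03  0.03] w 0.0702 q [ 0.272  0.456 -0.071  1.045  0.     0.136]
pred top of wing [257.25672663 196.15460114] [256.33761802 182.60696511]
181 115
```

View pics/w1c.png

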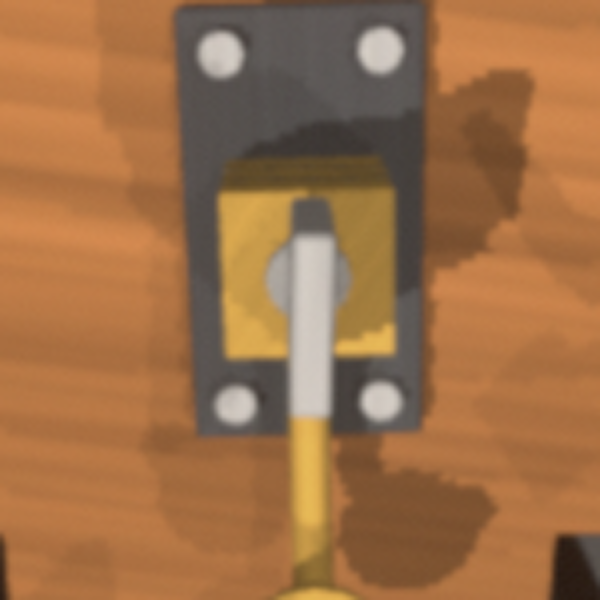

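```bash
python3 - <<'E'
from h import *
d=np.load("w1.npz"); s={"camera_matrix":d["K"]}; T=d["T"]
f=lambda x,y,z: ray(s,T,(181+(x+.5)/4-.5,115+(y+.5)/4-.5),z)
a,b=f(313.5,235,.095),f(310,418,.095); print("wing",a,b,"c",(a+b)/2,"len",np.linalg.norm(b-a),"yaw",np.degrees(np.arctan2(*(b-a)[1::-1])))
k=[f(x,y,.052) for x,y in((219,190),(393,188),(396,355),(226,359))]; print("knuckle",np.mean(k,0),np.linalg.norm(k[0]-k[1]),np.linalg.norm(k[1]-k[2]))
p=[f(x,y,.008) for x,y in((178,9),(421,5),(419,430),(199,435))]; print("plate",np.mean(p,0),[np.degrees(np.arctan2(*(q-r)[1::-1])) for q,r in((p[3],p[0]),(p[2],p[1]))])
E
```

```text
wing [0.54376827 0.23732414 0.095     ] [0.58619879 0.24273054 0.095     ] c [0.56498353 0.24002734 0.095     ] len 0.04277357105438965 yaw 7.261364187164985
knuckle [0.56510573 0.24035017 0.052     ] 0.04341269790920687 0.04440979518664261
plate [0.56507738 0.24019288 0.008     ] [np.float64(9.151050443800452), np.float64(9.704397669070975)]
```

```bash
python3 - <<'E'
from h import *
st(); rel([.565,.240,.070],97.3)
E
```

```text
t 2.5 pos [0.5635 0.2332 0.2112] yaw_y 97.76 xdir [-0.  0. -1.] F [-0.1 -0.1 -0.3] M [-0.01  0.02 -0.03] w 0.0697 q [ 0.271  0.455 -0.071  1.045  0.     0.136]
turn [ 0.46 -0.01 -0.  ] shift cm [14.12  0.65  0.25]
```

Request:
step_arm --moves '[[[0.5,0,0],[3,0.65,0.25],5.5],[[0.5,0,0],[6,0.65,0.25],5.5],[[0.5,0,0],[8,0.65,0.25],5.5],[[0.5,0,0],[10,0.65,0.25],5.5],[[0.5,0,0],[12,0.65,0.25],5.5],[[0.5,0,0],[13.2,0.65,0.25],5.5],[[0.5,0,0],[14.1,0.65,0.25],5.5],[[0.5,0,0],[14.1,0.65,0.25],5.5],[[0.5,0,0],[14.1,0.65,0.25],5.5],[[0.5,0,0],[14.1,0.65,0.25],5.5]]'

```text
time_s: 3.33
eef_pos: [0.566, 0.2404, 0.0713]
tool_rot: [0.706, -0.045, 0.705, 0.046]
contact_force: [1.1, 0.1, 0.5]
width: 0.0549
```

```bash
python3 - <<'E'
from h import *
st(); rel([.565,.240,.069],97.3)
E
```

```text
t 3.33 pos [0.566  0.2404 0.0713] yaw_y 97.36 xdir [ 0.002  0.001 -1.   ] F [1.1 0.1 0.5] M [ 0.03 -0.01 -0.06] w 0.0549 q [ 0.282  0.594 -0.228  0.747  0.     0.153]
turn [ 0.06  0.11 -0.02] shift cm [ 0.23 -0.03 -0.11]
```

Request:
step_arm --moves '[[[0,0,0],[0.15,0,-0.1],5.5],[[0,0,0],[0.15,0,-0.1],2.5],[[0,0,0],[0.15,0,-0.1],0],[[0,0,0],[0.15,0,-0.1],0],[[0,0,0],[0.15,0,-0.1],0],[[0,0,0],[0.15,0,-0.1],0],[[0,0,0],[0.15,0,-0.1],0],[[0,0,0],[0.15,0,-0.1],0],[[0,0,0],[0.15,0,-0.1],0],[[0,0,0],[0.15,0,-0.1],0]]'

```text
time_s: 4.17
eef_pos: [0.5642, 0.2405, 0.0691]
tool_rot: [0.706, -0.045, 0.705, 0.046]
contact_force: [-1.4, 1.6, 4.7]
width: 0.0092
```

```bash
python3 - <<'E'
from h import *
st()
s,T=cam("wrist"); cv2.imwrite("pics/w2.png",s["image"])
E
```

```text
t 4.17 pos [0.5642 0.2405 0.0691] yaw_y 97.39 xdir [ 0.     0.001 -1.   ] F [-1.4  1.6  4.7] M [0.46 0.38 0.01] w 0.0092 q [ 0.282  0.594 -0.233  0.743  0.001  0.153]
```

Request:
step_arm --moves '[[[0,0,0],[-0.05,0,0],0],[[-2,0,0],[-0.1,0,0],0],[[-5,0,0],[-0.15,0,0],0],[[-8,0,0],[-0.2,0,0],0],[[-11,0,0],[-0.23,0,0],0],[[-14,0,0],[-0.26,0,0],0],[[-17,0,0],[-0.29,0,0],0],[[-20,0,0],[-0.32,0,0],0],[[-23,0,0],[-0.36,0,0],0],[[-25,0,0],[-0.4,0,0],0],[[-25.5,0,0],[-0.4,0,0],0],[[-25.5,0,0],[-0.4,0,0],0]]'

```text
time_s: 5.22
eef_pos: [0.5643, 0.2397, 0.0703]
tool_rot: [0.678, -0.2, 0.679, 0.2]
contact_force: [5.5, 2.5, -14.2]
width: 0.0095
```

```bash
python3 - <<'E'
from h import *
st()
s,T=cam("wrist"); cv2.imwrite("pics/w3.png",s["image"])
a=np.hstack([cv2.imread("pics/w2.png")[60:384,100:412],s["image"][60:384,100:412]]); cv2.imwrite("pics/w23.png",a)
E
```

```text
t 5.22 pos [0.5643 0.2397 0.0703] yaw_y 122.86 xdir [-0.001 -0.001 -1.   ] F [  5.5   2.5 -14.2] M [ 0.56 -1.13 -0.1 ] w 0.0095 q [ 0.282  0.594 -0.231  0.747 -0.001 -0.292]
```

View pics/w23.png

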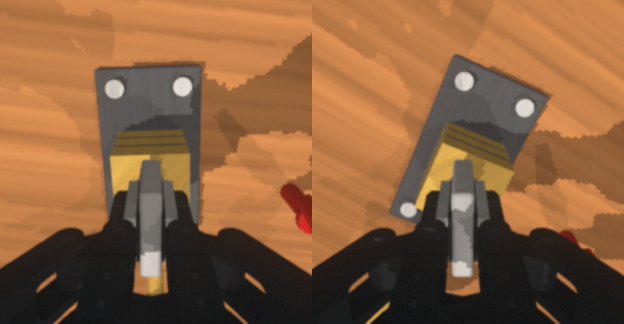

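Request:
step_arm --moves '[[[2,0,0],[-0.05,0,0],0],[[5,0,0],[-0.1,0,0],0],[[8,0,0],[-0.16,0,0],0],[[11,0,0],[-0.22,0,0],0],[[14,0,0],[-0.28,0,0],0],[[17,0,0],[-0.34,0,0],0],[[20,0,0],[-0.4,0,0],0],[[23,0,0],[-0.46,0,0],0],[[26,0,0],[-0.52,0,0],0],[[29,0,0],[-0.58,0,0],0],[[32,0,0],[-0.64,0,0],0],[[35,0,0],[-0.7,0,0],0],[[38,0,0],[-0.75,0,0],0]]'

```text
time_s: 6.35
eef_pos: [0.5641, 0.2401, 0.0768]
tool_rot: [0.706, 0.033, 0.707, -0.033]
contact_force: [7.0, 4.7, -20.0]
width: 0.0093
```

```bash
python3 - <<'E'
from h import *
st()
E
```

```text
t 6.35 pos [0.5641 0.2401 0.0768] yaw_y 84.72 xdir [-0.002  0.    -1.   ] F [  7.    4.7 -20. ] M [ 1.06 -1.6   0.06] w 0.0093 q [ 0.282  0.586 -0.225  0.761  0.001  0.374]
```

Request:
step_arm --moves '[[[3,0,0],[-0.06,0,0],0],[[6,0,0],[-0.12,0,0],0],[[9,0,0],[-0.18,0,0],0],[[11.5,0,0],[-0.22,0,0],0],[[12.5,0,0],[-0.25,0,0],0],[[12.5,0,0],[-0.25,0,0],0]]'

```text
time_s: 6.85
eef_pos: [0.564, 0.2404, 0.0793]
tool_rot: [0.698, 0.109, 0.699, -0.108]
contact_force: [6.5, 5.3, -20.2]
width: 0.0088
```

```bash
python3 - <<'E'
from h import *
st()
out=[cv2.imread("pics/w2.png")[150:384,150:362]]
s,T=cam("wrist"); out.append(s["image"][150:384,150:362])
s,T=cam("scene"); c=s["image"][215:345,250:390]; cv2.imwrite("pics/s4.png",s["image"])
out.append(cv2.resize(c,(252,234)))
cv2.imwrite("pics/c4.png",np.hstack(out))
E
```

```text
t 6.85 pos [0.564  0.2404 0.0793] yaw_y 72.34 xdir [-0.002  0.001 -1.   ] F [  6.5   5.3 -20.2] M [ 1.24 -1.62  0.03] w 0.0088 q [ 0.282  0.583 -0.222  0.766  0.001  0.59 ]
```

View pics/c4.png

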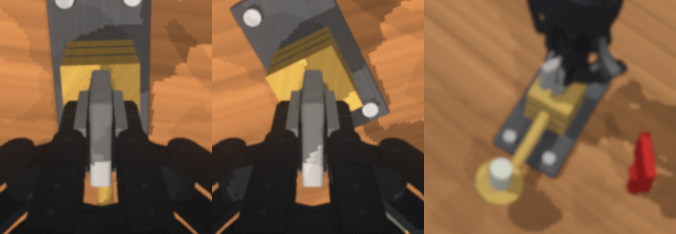

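Request:
step_arm --moves '[[[0,0,0],[-0.2,0,0],0],[[0,0,0],[-0.4,0,0],0],[[0,0,0],[-0.6,0,0],0],[[0,0,0],[-0.8,0,0],0],[[0,0,0],[-1.0,0,0],0],[[0,0,0],[-1.2,0,0],0],[[0,0,0],[-1.4,0,0],0],[[0,0,0],[-1.6,0,0],0],[[0,0,0],[-1.8,0,0],0],[[0,0,0],[-2.0,0,0],0],[[0,0,0],[-2.3,0,0],0],[[0,0,0],[-2.7,0,0],0],[[0,0,0],[-3.2,0,0],0],[[0,0,0],[-4,0,0],0],[[0,0,0],[-5,0,0],0],[[0,0,0],[-6.5,0,0],0],[[0,0,0],[-8,0,0],0],[[0,0,0],[-10,0,0],0],[[0,0,0],[-10.5,0,0],0],[[0,0,0],[-10.5,0,0],0]]'

```text
time_s: 8.62
eef_pos: [0.5656, 0.2404, 0.1904]
tool_rot: [0.7, 0.109, 0.697, -0.108]
contact_force: [0.1, -0.4, -1.5]
width: 0.0093
```

```bash
python3 - <<'E'
from h import *
st(); rel([.543,-.237,.18],72)
s,T=cam("wrist"); cv2.imwrite("pics/w5.png",s["image"][60:,100:412])
E
```

```text
t 8.62 pos [0.5656 0.2404 0.1904] yaw_y 72.37 xdir [ 0.005  0.001 -1.   ] F [ 0.1 -0.4 -1.5] M [ 0.    0.03 -0.02] w 0.0093 q [ 0.282  0.475 -0.094  0.997 -0.     0.59 ]
turn [ 0.37  0.23 -0.14] shift cm [  0.97 -46.19  12.3 ]
```

View pics/w5.png

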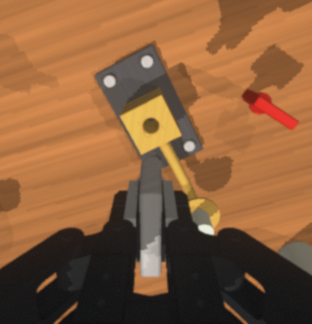

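The bore is empty (seen at 150,125) and the pin hangs in the jaws. Next I carry it to the tray.

Request:
step_arm --moves '[[[0,0,0],[0,-1,0.3],0],[[0,0,0],[0,-3,0.8],0],[[0,0,0],[0,-6,1.6],0],[[0,0,0],[0,-9,2.4],0],[[0,0,0],[0,-12,3.2],0],[[0,0,0],[0,-15,4.0],0],[[0,0,0],[0,-18,4.8],0],[[0,0,0],[0,-21,5.6],0],[[0,0,0],[0,-24,6.4],0],[[0,0,0],[0,-27,7.2],0],[[0,0,0],[0,-30,8.0],0],[[0,0,0],[0,-33,8.8],0],[[0,0,0],[0,-36,9.6],0],[[0,0,0],[0,-39,10.4],0],[[0,0,0],[0,-42,11.2],0],[[0,0,0],[0,-44.5,11.8],0],[[0,0,0],[0,-45.7,12.2],0],[[0,0,0],[0,-46.2,12.3],0],[[0,0,0],[0,-46.2,12.3],0],[[0,0,0],[0,-46.2,12.3],0]]'

```text
time_s: 10.33
eef_pos: [0.5409, -0.2365, 0.187]
tool_rot: [0.698, 0.109, 0.699, -0.108]
contact_force: [0.4, 0.8, -2.1]
width: 0.0091
```

```bash
python3 - <<'E'
from h import *
st(); rel([.543,-.237,.06],72)
s,T=cam("scene"); a=s["image"]
s,T=cam("wrist"); cv2.imwrite("pics/w6.png",np.hstack([a[60:300,60:400],s["image"][::1,60:452][:240]]))
E
```

```text
t 10.33 pos [ 0.5409 -0.2365  0.187 ] yaw_y 72.4 xdir [-0.001  0.001 -1.   ] F [ 0.4  0.8 -2.1] M [-0.03  0.01  0.02] w 0.0091 q [-0.538  0.439 -0.161  0.972  0.001 -0.23 ]
turn [ 0.4  -0.09 -0.06] shift cm [12.7   0.    0.24]
```

View pics/w6.png

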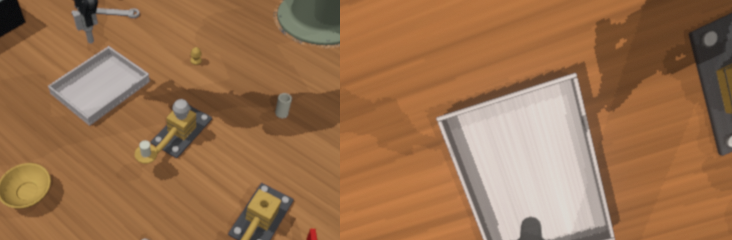

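Request:
step_arm --moves '[[[0,0,0],[2,0,0],0],[[0,0,0],[4,0,0],0],[[0,0,0],[6,0,0],0],[[0,0,0],[8,0,0],0],[[0,0,0],[9.5,0,0],0],[[0,0,0],[10.8,0,0],0],[[0,0,0],[11.6,0,0],0],[[0,0,0],[12.2,0,0],0],[[0,0,0],[12.5,0,0],0],[[0,0,0],[12.6,0,0],0],[[0,0,0],[12.6,0,0],0],[[0,0,0],[12.6,0,0],0]]'

```text
time_s: 11.43
eef_pos: [0.542, -0.2377, 0.0624]
tool_rot: [0.699, 0.108, 0.698, -0.108]
contact_force: [-0.5, 1.0, -0.6]
width: 0.0087
```

```bash
python3 - <<'E'
from h import *
st()
s,T=cam("wrist"); np.savez("w7.npz",T=T,K=s["camera_matrix"]); cv2.imwrite("pics/w7.png",s["image"])
E
```

```text
t 11.43 pos [ 0.542  -0.2377  0.0624] yaw_y 72.38 xdir [ 0.001 -0.001 -1.   ] F [-0.5  1.  -0.6] M [0.02 0.01 0.03] w 0.0087 q [-0.538  0.569 -0.302  0.698  0.    -0.231]
```

View pics/w7.png

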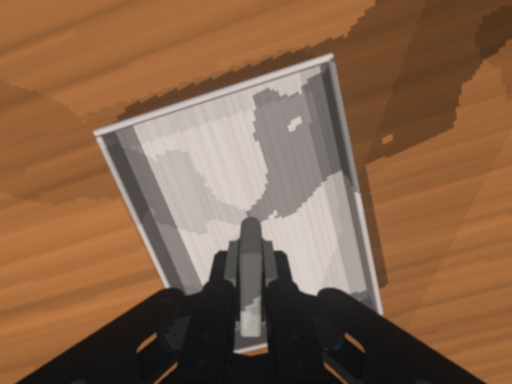

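The wing, at about (250,275), is well inside the tray's rim. The foot is about 5 mm above the floor, so I creep down to contact.

Request:
step_arm --moves '[[[0,0,0],[0.15,0,0],0],[[0,0,0],[0.3,0,0],0],[[0,0,0],[0.4,0,0],0],[[0,0,0],[0.5,0,0],0],[[0,0,0],[0.5,0,0],0],[[0,0,0],[0.5,0,0],0]]'

```text
time_s: 11.98
eef_pos: [0.5415, -0.2376, 0.0571]
tool_rot: [0.699, 0.108, 0.699, -0.108]
contact_force: [-1.5, 0.4, 4.8]
width: 0.0093
```

Contact at +4.8 N with the foot computed at 4 mm, so it stands on the tray floor. Release and retreat.

Request:
step_arm --moves '[[[0,0,0],[-0.05,0,0],0],[[0,0,0],[-0.05,0,0],1.2],[[0,0,0],[-0.05,0,0],1.6],[[0,0,0],[-0.05,0,0],2.2],[[0,0,0],[-0.05,0,0],3.5],[[0,0,0],[-0.05,0,0],4.5],[[0,0,0],[-0.05,0,0],4.5],[[0,0,0],[-0.6,0,0],4.5],[[0,0,0],[-2,0,0],4.5],[[0,0,0],[-4,0,0],4.5],[[0,0,0],[-7,0,0],4.5],[[0,0,0],[-10,0,0],4.5],[[0,0,0],[-13,0,0],4.5],[[0,0,0],[-15,0,0],4.5],[[0,0,0],[-15,0,0],4.5],[[0,0,0],[-15,0,0],4.5]]'

```text
time_s: 13.32
eef_pos: [0.5423, -0.238, 0.2084]
tool_rot: [0.7, 0.108, 0.698, -0.109]
contact_force: [-0.2, 0.4, -0.4]
width: 0.0447
```

```bash
python3 - <<'E'
from h import *
st()
s,T=cam("wrist"); cv2.imwrite("pics/w8.png",s["image"])
E
```

```text
t 13.32 pos [ 0.5423 -0.238   0.2084] yaw_y 72.37 xdir [ 0.003 -0.002 -1.   ] F [-0.2  0.4 -0.4] M [ 0.02  0.05 -0.  ] w 0.0447 q [-0.538  0.422 -0.13   1.015  0.    -0.231]
```

View pics/w8.png

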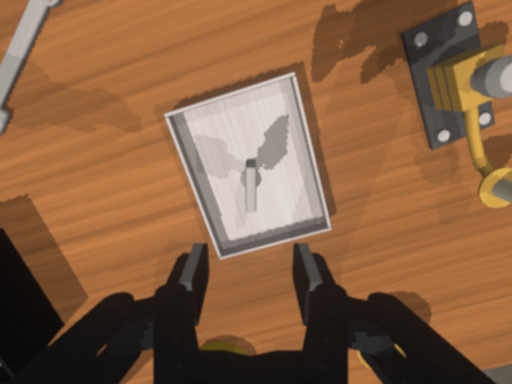

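The pin stands upright in the tray at about (250,185), and the gripper is clear of everything.

```bash
python3 -c "
from workcell import *
print(sign_off())"
```

```text
the job is handed in; nothing more can be done
None
```

The steel pin is out of the brass knuckle and standing upright near the middle of the tray. I handed the job in at about 13.4 s of the 51 s allowed.

- **Twist:** while pulling up, I turned the wing 25.5° anticlockwise, then back to 25° clockwise past where it started. By the end of the clockwise twist the gripper had risen 10.2 mm. Wrist pictures showed the wing had not slipped in the jaws, so the pin rose with it and was still in the bore. The vertical force readings were about 14 to 20 N.
- **Drawing out:** I then pulled it straight up, and a picture showed the bore empty and the pin in the jaws.
- **Placing:** I lowered it until the force read about 5 N with the foot computed at 4 mm, which is the tray floor. I then let go and raised the gripper clear.

The last picture shows the pin standing inside the tray. The last reading showed about zero force, with the gripper 15 cm above the release point. No check failed. The one mismatch was in the first twist, when the gripper rose only 1.2 mm of the 4 mm commanded because the arm gave under the pull. I made that up during the clockwise twist.

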